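# Bring out the upper tool tray and stack it as a second tier

## Robot

A 6-joint arm with a two-finger parallel gripper is mounted at the origin on the work surface. World frame = base frame: x ahead of the robot, y to its left, z up, the work surface at z = 0. Lengths are in m, angles in rad, forces in N, time in s.
With the tool pointing down it reaches from about 0.375 to 0.9 m from the base axis. Payload 3.1 kg.
Tool frame: the origin (TCP) lies midway between the tips of the shut fingers; the grasp point (between the pads) lies 19 mm behind it; z points along the fingers, y is the direction in which the jaws open and shut (so a half turn about z gives the same grasp; the last joint's range is limited). The gripper opens to 87 mm and grips with 3 to 60 N. Pads are 19 mm wide; open, the fingers measure 117 mm over their backs; the gripper's body (75 mm by 190 mm) begins 51 mm behind the grasp point.
Start: joints at [1.155, 0.527, 1.433, -0, 1.181, -0.178], TCP at [0.147, 0.608, 0.223] pointing down, gripper open.
Joint ranges: [-3.08, 3.08], [-0.75, 2.2], [0.22, 2.44], [-1.43, 4.57], [0, 2.65], [-2.85, 2.85]. Speed limits (rad/s): [2.79, 2.79, 3.14, 3.14, 3.14, 3.14].

## Interface

Orientations are given as a unit quaternion [x, y, z, w].
In Python, from rig import robot gives the robot as it stands.
- The arm moves only by the tool move_arm, never from a script. Its argument "rows" is one flat list of numbers, 7 for each row, row after row: the shift along the world's x, y, z in mm, then the turn, a rotation vector about the world's x, y, z in rad, then the closure, from 0 (fully open) to 1 (shut). A call has 1 to 12 rows; each row shifts and turns the commanded pose from where the row before left it; what a row does not reach is not made up. A row lasts 1/10 s, in which the tool goes at most 50 mm and 8.59 degrees, less where a joint would pass 70% of its speed; a pose out of reach is approached as far as the arm can. A call with a gripper value outside its range is refused whole. The fingers move at their own pace and stop on an object; "grip_force" is the grip in N (left out, the last holds). Time passes only in rows, so rows that do not move let the fingers close. It gives the time, the measured TCP pose, the force and the opening at its end, in the units of the state.
- robot.get_obs(): the state, without advancing time (a new reading comes with each control period).
- robot.camera(name): name is "side" or "top"; returns a dict with "color" (400x640x3 uint8, red, green, blue), "z_map" (400x640 float32, m along the optical axis (not along the pixel's ray), 0 where there is no reading), "camera_matrix" (3x3 intrinsics, pixels), "R" (3x3) and "t" (3): a world point X has camera coordinates R X + t. Camera axes: x right, y down, z forward; pixel columns grow to the right and rows downward; lengths in m; the calibration is good to about 2 mm. A picture is of the moment at which its call begins.
- robot.hand_in(): hands the job in, once; it reports no verdict.
Trained networks look in the newest picture that a camera, given by its name, has taken for a name from the list of things; names that differ only in an ending like _2 or _b are one class to them, and where a whole thing is asked for, a point or a joint stands for the part that bears it (a point fixed in the world has none). Each returns a list of dicts, best first, with "conf" (0 to 1); they miss things now and then, are a little off and sometimes report something else, mostly with a low value. They report only what shows in the picture. A call takes as long as a camera call.
- robot.search_frame(camera, thing): "at" ([column, row] in pixels, amid what is visible of it).
- robot.spot_point(camera, thing): "at" ([column, row] in pixels: a listed point, or the origin of a listed thing).
The state is a dict: "time": time; "q": joint angles; "joint_velocities": joint speeds; "joint_torque": joint torques, N m; "position": TCP position; "tool_rot": TCP orientation; "ft_force": force on the tool from outside, world axes, zero at the start; "moment": the same for the moment, N m; "grip_width": finger opening in m.
Only numpy, scipy, OpenCV 4.12 (cv2) and the standard library are available. Lean on these libraries where they do the work, as an engineer would, in place of code of your own. Each camera call takes 0.05 s, during which the arm holds its last target.

## Task

First clear the glass jar, the blue beaker and the small amber bottle onto the cork mat, then bring the narrow wooden tray out from behind and stack it centred on the wider lower tray, turned end for end so that its three lugs sit up on the lower tray's end rims instead of dropping into the notches. Only after that put the others back: the jar in the middle of its white tile, the beaker in the middle of its terracotta tile, and the bottle standing in the middle of the stacked tray. Keep everything upright and set things down gently without dropping them.

Things in the scene. Friction and masses are not known exactly. Their poses are not given: they have to be found in the camera images.
- jar: Green glass jar with a brass twist cap, upright round, 60 mm across (cap too), 102 mm high, 0.3 kg. Starts on its white tile. Origin: centre of the underside, z up.
- beaker: Blue ceramic beaker, open at the top, straight round wall 56 mm across, 4 mm thick, 100 mm high, 0.25 kg. Starts on its terracotta tile. Origin: centre of the underside, z up.
- bottle: Small amber bottle, straight round body 36 mm across up to 68 mm, then a white cap 24 mm across from 73 to 88 mm, 0.09 kg. Starts standing in the middle of the narrow tray. Origin: centre of the underside, z up.
- tray: Narrow pale wooden tray, open on top, 58 mm wide (x), 150 mm long (y), 32 mm high, 5 mm walls and floor, 0.18 kg. Lugs flush with its underside, 10 mm high, stick out 22 mm: two at the +y end (12 mm wide, x = -22 and +22 mm), one at the -y end (14 mm wide, x = 0). Starts on a 12 mm dark board behind jar and beaker; grip it across its width in the middle. Origin: centre of underside.
- tray_twin (a point): Point on the narrow tray at the foot of its two-lug end: x = 0, y = +75 mm, z = 0 in the tray's frame. Axes as the tray.
- lower: Wider brown wooden tray (lower tier), fixed, 90 mm wide (x), 186 mm long (y), 40 mm high, end walls 14 mm thick. Notches down to the 5 mm floor: two in the +y end wall (x 12 to 32 mm either side), one in the -y end wall (x -10 to 10 mm). With both y alike the narrow tray nests inside; turned 180 degrees its lugs rest on the rims, underside 40 mm above this origin. Origin: centre of underside.
- jar_tile: White square tile, 80 x 80 mm, 6 mm thick, fixed on the dark board; the jar's place. Origin: centre of its underside (top 6 mm above).
- beaker_tile: Terracotta square tile, 80 x 80 mm, 6 mm thick, fixed on the dark board; the beaker's place. Origin: centre of its underside (top 6 mm above).
- mat: Cork mat fixed on the bench, the side area for clearing: 270 mm along its x, 180 mm along its y, 4 mm thick. Origin: centre of its underside.

How it is judged:
By the outcome, as a careful person would: the job done as asked, in the order asked, and still so for the second after the job is handed in, with the robot touching nothing.
It also fails if it takes over 147 s, if anything falls off the work surface, if the arm or the gripper's body presses on something with over 40 N, if the wrist force passes 120 N, or if a joint passes its speed limit or range.

## Working session

There is one attempt and no reset: what is moved stays moved. The work goes in short steps, Python scripts to look and compute and a tool call to move; the robot and the scene stay as the last step left them, time stands still between calls to the robot, and variables do not carry over. Pictures are saved under pics/ and viewed, and the job is handed in when it is done.

Besides the shell and the picture viewer there is one more tool, called in YAML: its name, and indented under it one key for each argument. move_arm: Moves the arm, as the interface text tells. Its arguments: {"type":"object","properties":{"rows":{"type":"array","items":{"type":"number"}},"grip_force":{"type":"number"}},"required":["rows"]}

```bash
ls; mkdir -p pics; cat > h.py <<'E'
from rig import robot
import numpy as np, cv2
def snap(name, fn=None):
    c=robot.camera(name)
    if fn: cv2.imwrite('pics/'+fn, c['color'][:,:,::-1])
    return c
def world(c,u,v,z=None):
    K=np.array(c['camera_matrix']);R=np.array(c['R']);t=np.array(c['t'])
    d=np.linalg.inv(K)@np.array([u,v,1.])
    if z is None:
        zm=c['z_map'][int(round(v)),int(round(u))]; return R.T@(d*zm-t)
    o=-R.T@t; r=R.T@d
    return o+r*(z-o[2])/r[2]
def cloud(c):
    K=np.array(c['camera_matrix']);R=np.array(c['R']);t=np.array(c['t'])
    v,u=np.mgrid[0:400,0:640]; z=c['z_map']
    P=np.stack([(u-K[0,2])/K[0,0]*z,(v-K[1,2])/K[1,1]*z,z],-1)-t
    return P@R
E
python3 - <<'E'
from h import *
np.set_printoptions(precision=4,suppress=True)
o=robot.get_obs(); print(o['time'],o['position'],o['tool_rot'],o['grip_width'],o['ft_force'])
for n in ['top','side']:
    c=snap(n,n+'0.png'); print(n,-c['R'].T@c['t'],c['R'].tolist(),c['camera_matrix'][0][0])
    for th in ['jar','beaker','bottle','tray','tray_twin','lower','jar_tile','beaker_tile','mat']:
        print(th,[(np.round(d['at'],1).tolist(),round(d['conf'],2)) for d in robot.spot_point(n,th)[:2]],[(np.round(d['at'],1).tolist(),round(d['conf'],2)) for d in robot.search_frame(n,th)[:2]])
print(robot.get_obs()['time'])
E
```

```text
pics
0.0 [0.1463 0.6069 0.2216] [ 0.1181  0.993  -0.001  -0.0003] 0.08720533480819895 [-0.5842 -0.0341 -0.4417]
top [0.4976 0.0125 0.972 ] [[-0.000511421168995068, -0.9996475393611576, 0.026543087566648322], [-0.9980460804210498, -0.0011481724195852117, -0.06247161800589125], [0.06248007526057405, -0.02652317381607566, -0.9976937212622695]] 404.72890002589367
jar [([275.7, 220.7], 0.68), ([297.9, 174.6], 0.64)] [([273.7, 221.6], 0.74)]
beaker [([319.6, 216.0], 0.83)] [([294.8, 174.1], 0.68), ([322.5, 216.9], 0.65)]
bottle [([300.1, 174.8], 0.73)] [([298.3, 172.8], 0.59)]
tray [([299.0, 173.1], 0.97)] [([291.7, 171.5], 0.61)]
tray_twin [([269.3, 175.6], 0.75), ([320.0, 220.7], 0.52)] [([289.7, 173.9], 0.82)]
lower [([463.7, 207.1], 0.97)] [([464.6, 208.6], 0.85)]
jar_tile [([281.2, 215.4], 0.91)] [([293.1, 222.0], 0.71), ([306.9, 223.4], 0.18)]
beaker_tile [([318.8, 215.6], 0.59)] [([309.8, 211.4], 0.66)]
mat [([170.8, 205.5], 0.56)] [([169.7, 204.4], 0.67)]
side [ 0.1675 -0.8546  0.7151] [[0.8995928413726088, -0.43669114593732233, 0.005793341963418842], [-0.24901611052683648, -0.5237857571678145, -0.8146406921374759], [0.3587808473835292, 0.7314022994550179, -0.5799370482239167]] 474.6084889284636
jar [([275.1, 198.1], 0.94)] [([273.1, 178.5], 0.95), ([323.8, 202.6], 0.49)]
beaker [([287.5, 220.4], 0.67)] [([289.7, 202.1], 0.79), ([248.1, 153.9], 0.48)]
bottle [([315.8, 199.3], 0.56)] [([318.0, 184.0], 0.69)]
tray [([319.3, 201.3], 0.9), ([255.0, 157.3], 0.37)] [([325.4, 202.7], 0.94)]
tray_twin [([301.2, 185.4], 0.93)] [([323.2, 200.0], 0.88)]
lower [([374.5, 321.8], 0.98)] [([377.3, 318.4], 0.84)]
jar_tile [([276.8, 202.8], 0.64)] [([267.4, 206.1], 0.68)]
beaker_tile [([290.3, 225.2], 0.95)] [([292.7, 226.8], 0.78)]
mat [([251.6, 158.5], 0.94), ([371.6, 321.7], 0.21)] [([247.6, 155.7], 0.89)]
1.9
```

```bash
python3 - <<'E'
import cv2
a=cv2.imread('pics/top0.png'); cv2.imwrite('pics/top0c.png',cv2.resize(a[110:310,80:540],None,fx=1.73,fy=1.73,interpolation=2))
a=cv2.imread('pics/side0.png'); cv2.imwrite('pics/side0c.png',cv2.resize(a[90:390,150:490],None,fx=2,fy=2,interpolation=2))
E
```

```text
(no output)
```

View pics/top0c.png

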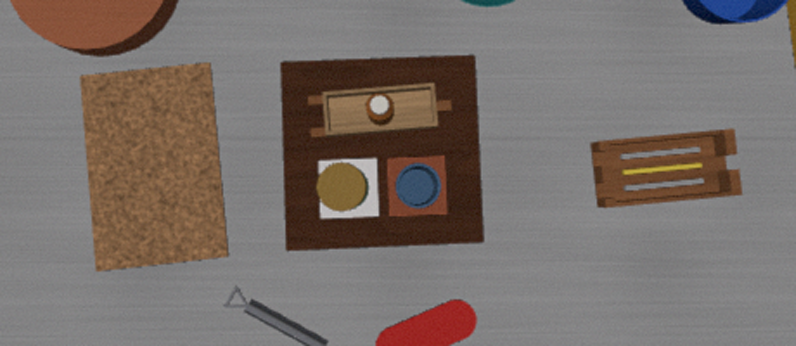

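View pics/side0c.png

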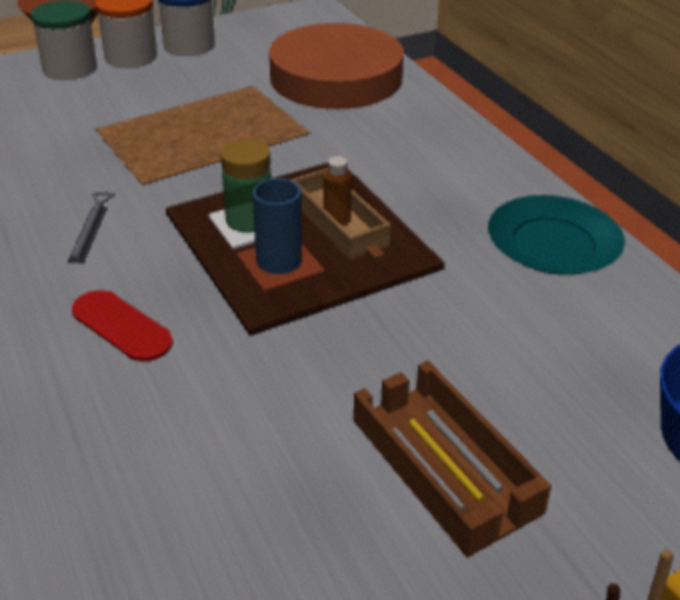

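```bash
cat > meas.py <<'E'
from h import *
np.set_printoptions(precision=4,suppress=True)
def bands(c,spec):
    P=cloud(c); ok=c['z_map']>0
    for nm,x0,x1,y0,y1,z0,z1 in spec:
        m=ok&(P[...,0]>x0)&(P[...,0]<x1)&(P[...,1]>y0)&(P[...,1]<y1)&(P[...,2]>z0)&(P[...,2]<z1)
        Q=P[m]
        if len(Q)<5: print(nm,len(Q)); continue
        (cx,cy),(w,h),a=cv2.minAreaRect((Q[:,:2]*1000).astype(np.float32))
        print(nm,len(Q),'mean',Q.mean(0),'med z',np.median(Q[:,2]).round(4),'rect',np.round([cx,cy,w,h,a],1))
E
python3 - <<'E'
from meas import *
for n in ['top','side']:
    c=snap(n); P=cloud(c)
    print(n)
    px={'top':dict(mat=(170,205),lower=(464,208),tray=(299,173),bottle=(299,171),jar=(277,217),beaker=(321,216),bench=(380,200),board=(300,245)),
        'side':dict(mat=(248,157),lower=(375,320),jar=(273,162),beaker=(289,183),bench=(200,300),board=(340,230))}[n]
    for k,(u,v) in px.items(): print(k,P[v,u])
    bands(c,[('lower',.3,.8,-.5,-.22,.03,.05),('tray',.5,.7,-.12,.2,.035,.05),('jar',.4,.7,.03,.2,.11,.13),('beaker',.4,.7,-.1,.02,.11,.13),('bott',.5,.7,-.1,.15,.095,.11),('board',.3,.8,-.3,.25,.007,.016),('mat',.3,.8,.22,.6,.002,.0065)])
E
```

```text
top
mat [0.5377 0.3392 0.0029]
lower [ 0.5304 -0.3611  0.0141]
tray [0.6026 0.0313 0.1046]
bottle [0.6068 0.0313 0.1057]
jar [0.5078 0.0768 0.1205]
beaker [ 0.5113 -0.0188  0.0216]
bench [ 0.5504 -0.1628 -0.0039]
board [0.4431 0.0305 0.0112]
lower 887 mean [ 0.5654 -0.3744  0.0396] med z 0.0398 rect [ 630.5 -375.4  201.5  331.4   80. ]
tray 454 mean [0.6101 0.0312 0.0431] med z 0.0434 rect [577.6  28.8 125.6 150.    5. ]
jar 632 mean [0.5065 0.0769 0.1199] med z 0.12 rect [506.8  76.9  58.9  56.7  89.9]
beaker 144 mean [ 0.5084 -0.0166  0.1175] med z 0.1177 rect [508.  -16.3  53.8  53.7  63.4]
bott 114 mean [0.5961 0.0248 0.1041] med z 0.1045 rect [560.9   6.   92.4 118.8  90. ]
board 9463 mean [0.5516 0.0238 0.0119] med z 0.0119 rect [512.3   0.6 451.5 580.7  28. ]
mat 9395 mean [0.5266 0.3671 0.0038] med z 0.0036 rect [549.8 410.  499.3 379.9   0. ]
side
mat [0.5255 0.3296 0.0072]
lower [ 0.5351 -0.365   0.0139]
jar [0.5148 0.0893 0.1215]
beaker [0.5213 0.0068 0.1071]
bench [ 0.2521 -0.16    0.0008]
board [ 0.6049 -0.0963  0.0123]
lower 1808 mean [ 0.575  -0.3856  0.0385] med z 0.0393 rect [ 631.8 -374.6  202.8  334.    79.9]
tray 508 mean [0.5979 0.0091 0.042 ] med z 0.0428 rect [568.9  27.7 150.2 153.8   5.6]
jar 323 mean [0.5064 0.0718 0.1192] med z 0.1202 rect [508.7  77.7  61.8  55.8  67.3]
beaker 201 mean [ 0.5091 -0.0176  0.1156] med z 0.1158 rect [509.7 -17.1  56.7  55.7  49.3]
bott 277 mean [0.5411 0.0094 0.1025] med z 0.1032 rect [542.6  25.9 145.3  89.5  33.5]
board 4291 mean [ 0.5281 -0.0245  0.0121] med z 0.0124 rect [508.7  -3.1 438.3 581.1  30.5]
mat 3794 mean [0.5265 0.3765 0.0039] med z 0.0038 rect [549.7 410.  499.3 379.9   0. ]
```

```bash
python3 - <<'E'
from meas import *
for n in ['top','side']:
    c=snap(n); P=cloud(c); col=c['color'].astype(int); ok=c['z_map']>0
    def R(nm,m):
        m=m.astype(np.uint8); k,l,s,_=cv2.connectedComponentsWithStats(m,connectivity=8)
        i=1+np.argmax(s[1:,4]); Q=P[l==i]
        (cx,cy),(w,h),a=cv2.minAreaRect((Q[:,:2]*1000).astype(np.float32))
        print(nm,len(Q),Q.mean(0),np.median(Q[:,2]).round(4),'rect',np.round([cx,cy,w,h,a],1))
    print(n)
    B=lambda x0,x1,y0,y1,z0,z1: ok&(P[...,0]>x0)&(P[...,0]<x1)&(P[...,1]>y0)&(P[...,1]<y1)&(P[...,2]>z0)&(P[...,2]<z1)
    R('lower',B(.45,.62,-.5,-.22,.025,.05))
    R('lowerrim',B(.45,.62,-.5,-.22,.034,.05))
    R('tray',B(.56,.67,-.09,.15,.03,.05))
    R('bottcap',B(.57,.65,-.05,.1,.098,.12))
    r,g,b=col[...,0],col[...,1],col[...,2]
    R('white',B(.4,.58,.0,.2,.008,.03)&(r>120)&(b>120))
    R('terra',B(.4,.58,-.1,.1,.008,.03)&(r>90)&(b<80)&(r-b>30))
    R('mat',B(.3,.75,.2,.5,-.01,.015)&(r-b>35)&(r>90))
    R('board',B(.3,.75,-.2,.25,.005,.03)&(r<90)&(r-b>10))
E
```

```text
top
lower 364 [ 0.4987 -0.3809  0.0388] 0.0396 rect [ 502.7 -361.3   34.6  187.3    7.3]
lowerrim 327 [ 0.4979 -0.3786  0.0398] 0.0399 rect [ 502.6 -361.4   34.4  187.3    7.3]
tray 479 [0.6112 0.0327 0.0425] 0.0435 rect [611.1  31.9  58.6 150.1   5.1]
bottcap 96 [0.6089 0.0312 0.1046] 0.1046 rect [609.2  31.3  22.3  21.6   0.2]
white 474 [0.5026 0.0644 0.018 ] 0.018 rect [505.7  74.9  79.1  78.6   2.5]
terra 564 [ 0.5083 -0.0161  0.018 ] 0.0179 rect [508.8 -18.   79.4  78.9   2.3]
mat 8554 [0.5359 0.3428 0.0039] 0.0039 rect [537.  342.8 269.1 179.9   6.2]
board 8164 [0.555  0.0302 0.012 ] 0.012 rect [555.9  30.2 259.3 270.    2.3]
side
lower 832 [ 0.4974 -0.3839  0.0363] 0.0386 rect [ 504.7 -360.1   36.2  188.1    6.4]
lowerrim 572 [ 0.4986 -0.3849  0.0394] 0.0397 rect [ 504.7 -360.1   36.2  188.1    6.4]
tray 570 [0.6101 0.0139 0.0397] 0.0405 rect [613.2  33.4  61.6 156.7   4.7]
bottcap 62 [0.6088 0.029  0.1041] 0.1047 rect [610.   30.7  22.2  22.   63.5]
white 152 [0.4794 0.0668 0.0184] 0.0184 rect [483.   74.4  32.5  80.5   5.8]
terra 298 [ 0.5038 -0.0324  0.0186] 0.0186 rect [510.6 -18.9  79.1  80.    2.6]
mat 2567 [0.5304 0.3401 0.005 ] 0.005 rect [539.  342.5 270.  184.6   5.7]
board 3782 [ 0.5385 -0.023   0.0131] 0.0128 rect [557.7  29.  261.1 273.2   2.2]
```

```bash
python3 - <<'E'
from meas import *
for n in ['top','side']:
    c=snap(n); P=cloud(c); ok=c['z_map']>0
    B=lambda x0,x1,y0,y1,z0,z1: ok&(P[...,0]>x0)&(P[...,0]<x1)&(P[...,1]>y0)&(P[...,1]<y1)&(P[...,2]>z0)&(P[...,2]<z1)
    for z0 in (.032,.025):
        Q=P[B(.45,.62,-.5,-.22,z0,.05)]
        print(n,np.round(np.hstack([np.ravel(t) for t in cv2.minAreaRect((Q[:,:2]*1000).astype(np.float32))]),1))
    for k in ('tray_twin','tray'):
        for d in robot.spot_point(n,k)[:1]: print(k,world(c,*d['at'],z=.012))
E
```

```text
top [ 532.8 -358.5   90.   189.     5.3]
top [ 532.8 -358.5   90.   189.     5.3]
tray_twin [0.6086 0.1021 0.012 ]
tray [0.6138 0.0259 0.012 ]
side [ 534.1 -357.1   92.7  188.7    5.1]
side [ 534.1 -357.1   92.7  188.8    5.3]
tray_twin [0.6075 0.1097 0.012 ]
tray [0.6021 0.0237 0.012 ]
```

move_arm:
  rows: [18, -26.5, 0, 0, 0, -0.13, 0, 18, -26.5, 0, 0, 0, -0.13, 0, 18, -26.5, 0, 0, 0, -0.13, 0, 18, -26.5, 0, 0, 0, -0.13, 0, 18, -26.5, 0, 0, 0, -0.13, 0, 18, -26.5, 0, 0, 0, -0.13, 0, 18, -26.5, 0, 0, 0, -0.13, 0, 18, -26.5, 0, 0, 0, -0.13, 0, 18, -26.5, 0, 0, 0, -0.13, 0, 18, -26.5, 0, 0, 0, -0.13, 0]
  grip_force: 20

```text
time: 3.4
position: [0.3273, 0.3415, 0.2228]
tool_rot: [0.697, 0.717, 0.0, 0.0]
ft_force: [0.6, -0.4, 1.0]
grip_width: 0.0873
```

move_arm:
  rows: [18, -26.5, 0, 0, 0, 0, 0, 18, -26.5, 0, 0, 0, 0, 0, 18, -26.5, 0, 0, 0, 0, 0, 18, -26.5, 0, 0, 0, 0, 0, 18, -26.5, 0, 0, 0, 0, 0, 18, -26.5, 0, 0, 0, 0, 0, 18, -26.5, 0, 0, 0, 0, 0, 18, -26.5, 0, 0, 0, 0, 0, 18, -26.5, 0, 0, 0, 0, 0, 18, -26.5, 0, 0, 0, 0, 0, 0, 0, 0, 0, 0, 0, 0, 0, 0, 0, 0, 0, 0, 0]

```text
time: 4.6
position: [0.5066, 0.0771, 0.2224]
tool_rot: [0.696, 0.718, -0.0, -0.0]
ft_force: [-0.5, 0.8, -0.5]
grip_width: 0.0873
```

move_arm:
  rows: [0, 0, -30, 0, 0, 0, 0, 0, 0, -30, 0, 0, 0, 0, 0, 0, -30, 0, 0, 0, 0, 0, 0, -30, 0, 0, 0, 0, 0, 0, -25, 0, 0, 0, 0, 0, 0, -15, 0, 0, 0, 0, 0, 0, 0, 0, 0, 0, 0.2, 0, 0, 0, 0, 0, 0, 0.4, 0, 0, 0, 0, 0, 0, 0.6, 0, 0, 0, 0, 0, 0, 0.6, 0, 0, 0, 0, 0, 0, 0.6, 0, 0, 0, 0, 0, 0, 0.6]
  grip_force: 20

```text
time: 5.8
position: [0.5082, 0.0776, 0.0638]
tool_rot: [0.695, 0.719, 0.001, 0.001]
ft_force: [0.6, 2.4, 6.2]
grip_width: 0.0594
```

move_arm:
  rows: [0, 0, 8, 0, 0, 0, 0.8, 0, 0, 12, 0, 0, 0, 0.8, 0, 0, 20, 0, 0, 0, 0.8, 0, 0, 20, 0, 0, 0, 0.8, -7, 28, 10, 0, 0, 0, 0.8, -7, 28, 0, 0, 0, 0, 0.8, -7, 28, 0, 0, 0, 0, 0.8, -7, 28, 0, 0, 0, 0, 0.8, -7, 28, 0, 0, 0, 0, 0.8, -7, 28, 0, 0, 0, 0, 0.8, -8, 28, 0, 0, 0, 0, 0.8, -7, 25, 0, 0, 0, 0, 0.8]

```text
time: 7.0
position: [0.448, 0.2993, 0.1328]
tool_rot: [0.695, 0.719, -0.001, -0.0]
ft_force: [1.0, 0.1, -3.5]
grip_width: 0.0603
```

move_arm:
  rows: [0, 0, -20, 0, 0, 0, 0.8, 0, 0, -20, 0, 0, 0, 0.8, 0, 0, -20, 0, 0, 0, 0.8, 0, 0, -8, 0, 0, 0, 0.8, 0, 0, 0, 0, 0, 0, 0.8, 0, 0, 0, 0, 0, 0, 0.8]

```text
time: 7.6
position: [0.4498, 0.2985, 0.0651]
tool_rot: [0.695, 0.719, 0.0, 0.0]
ft_force: [0.0, -0.4, -3.5]
grip_width: 0.0594
```

move_arm:
  rows: [0, 0, -6, 0, 0, 0, 0.8, 0, 0, -4, 0, 0, 0, 0.8, 0, 0, -2, 0, 0, 0, 0.8, 0, 0, -1, 0, 0, 0, 0.8, 0, 0, -1, 0, 0, 0, 0.8, 0, 0, 0, 0, 0, 0, 0.8]

```text
time: 8.2
position: [0.4496, 0.2985, 0.0505]
tool_rot: [0.695, 0.719, -0.0, -0.0]
ft_force: [0.1, 0.9, -3.7]
grip_width: 0.0596
```

move_arm:
  rows: [0, 0, -1, 0, 0, 0, 0.8, 0, 0, 0, 0, 0, 0, 0.8]

```text
time: 8.4
position: [0.4497, 0.2986, 0.0497]
tool_rot: [0.695, 0.719, 0.0, 0.0]
ft_force: [-0.6, 0.2, -2.2]
grip_width: 0.0594
```

move_arm:
  rows: [0, 0, -0.5, 0, 0, 0, 0.8, 0, 0, 0, 0, 0, 0, 0.8]

```text
time: 8.6
position: [0.4498, 0.2987, 0.0497]
tool_rot: [0.695, 0.719, 0.0, 0.0]
ft_force: [-1.2, 0.2, 4.2]
grip_width: 0.0596
```

move_arm:
  rows: [0, 0, 0, 0, 0, 0, 0.3, 0, 0, 0, 0, 0, 0, 0.2, 0, 0, 0, 0, 0, 0, 0.0, 0, 0, 0, 0, 0, 0, 0, 0, 0, 0, 0, 0, 0, 0, 0, 0, 10, 0, 0, 0, 0, 0, 0, 30, 0, 0, 0, 0, 0, 0, 40, 0, 0, 0, 0, 0, 0, 40, 0, 0, 0, 0, 0, 0, 20, 0, 0, 0, 0]

```text
time: 9.6
position: [0.4511, 0.2993, 0.1932]
tool_rot: [0.695, 0.719, 0.003, 0.001]
ft_force: [0.8, -0.2, 0.2]
grip_width: 0.0872
```

move_arm:
  rows: [6, -31.5, 0, 0, 0, 0, 0, 6, -31.5, 0, 0, 0, 0, 0, 6, -31.5, 0, 0, 0, 0, 0, 6, -31.5, 0, 0, 0, 0, 0, 6, -31.5, 0, 0, 0, 0, 0, 6, -31.5, 0, 0, 0, 0, 0, 6, -31.5, 0, 0, 0, 0, 0, 6, -31.5, 0, 0, 0, 0, 0, 6, -31.5, 0, 0, 0, 0, 0, 5, -31.5, 0, 0, 0, 0, 0, 0, 0, 0, 0, 0, 0, 0, 0, 0, 0, 0, 0, 0, 0]

```text
time: 10.8
position: [0.5084, -0.0168, 0.1895]
tool_rot: [0.696, 0.718, 0.0, -0.0]
ft_force: [-0.2, -0.5, 0.1]
grip_width: 0.087
```

move_arm:
  rows: [0, 0, -30, 0, 0, 0, 0, 0, 0, -30, 0, 0, 0, 0, 0, 0, -30, 0, 0, 0, 0, 0, 0, -25, 0, 0, 0, 0, 0, 0, -10, 0, 0, 0, 0, 0, 0, 0, 0, 0, 0, 0.2, 0, 0, 0, 0, 0, 0, 0.3, 0, 0, 0, 0, 0, 0, 0.4, 0, 0, 0, 0, 0, 0, 0.6, 0, 0, 0, 0, 0, 0, 0.6, 0, 0, 0, 0, 0, 0, 0.6, 0, 0, 0, 0, 0, 0, 0.6]

```text
time: 12.0
position: [0.5093, -0.0166, 0.0649]
tool_rot: [0.695, 0.719, 0.001, 0.001]
ft_force: [0.7, -0.3, 6.7]
grip_width: 0.0546
```

move_arm:
  rows: [0, 0, 8, 0, 0, 0, 0.8, 0, 0, 20, 0, 0, 0, 0.8, 0, 0, 30, 0, 0, 0, 0.8, 0, 0, 40, 0, 0, 0, 0.8, 2, 20, 10, 0, 0, 0, 0.8, 2, 36, 0, 0, 0, 0, 0.8, 2, 36, 0, 0, 0, 0, 0.8, 3, 36, 0, 0, 0, 0, 0.8, 3, 36, 0, 0, 0, 0, 0.8, 3, 36, 0, 0, 0, 0, 0.8, 3, 36, 0, 0, 0, 0, 0.8, 3, 36, 0, 0, 0, 0, 0.8]

```text
time: 13.2
position: [0.5285, 0.2567, 0.1716]
tool_rot: [0.695, 0.719, -0.001, -0.0]
ft_force: [0.7, -0.3, -1.5]
grip_width: 0.0557
```

move_arm:
  rows: [2, 36, 0, 0, 0, 0, 0.8, 1, 36, 0, 0, 0, 0, 0.8, 0, 36, 0, 0, 0, 0, 0.8, 0, 20, 0, 0, 0, 0, 0.8, 0, 0, -30, 0, 0, 0, 0.8, 0, 0, -30, 0, 0, 0, 0.8, 0, 0, -30, 0, 0, 0, 0.8, 0, 0, -15, 0, 0, 0, 0.8, 0, 0, 0, 0, 0, 0, 0.8, 0, 0, 0, 0, 0, 0, 0.8]

```text
time: 14.2
position: [0.533, 0.3836, 0.0675]
tool_rot: [0.695, 0.719, 0.0, 0.0]
ft_force: [0.1, 0.6, -2.3]
grip_width: 0.055
```

move_arm:
  rows: [0, 0, -7, 0, 0, 0, 0.8, 0, 0, -4, 0, 0, 0, 0.8, 0, 0, -3, 0, 0, 0, 0.8, 0, 0, -1, 0, 0, 0, 0.8, 0, 0, 0, 0, 0, 0, 0.8]

```text
time: 14.7
position: [0.5325, 0.3835, 0.0521]
tool_rot: [0.695, 0.719, -0.0, -0.0]
ft_force: [-0.4, -0.1, -2.9]
grip_width: 0.0555
```

move_arm:
  rows: [0, 0, -1, 0, 0, 0, 0.8, 0, 0, 0, 0, 0, 0, 0.8]

```text
time: 14.9
position: [0.5326, 0.3836, 0.0511]
tool_rot: [0.695, 0.719, 0.0, 0.0]
ft_force: [0.2, -0.1, -2.7]
grip_width: 0.0556
```

move_arm:
  rows: [0, 0, -0.6, 0, 0, 0, 0.8, 0, 0, 0, 0, 0, 0, 0.8]

```text
time: 15.1
position: [0.5327, 0.3836, 0.051]
tool_rot: [0.695, 0.719, 0.0, 0.0]
ft_force: [-0.7, 0.0, 0.8]
grip_width: 0.0553
```

move_arm:
  rows: [0, 0, 0, 0, 0, 0, 0.3, 0, 0, 0, 0, 0, 0, 0.2, 0, 0, 0, 0, 0, 0, 0.0, 0, 0, 0, 0, 0, 0, 0, 0, 0, 0, 0, 0, 0, 0, 0, 0, 10, 0, 0, 0, 0, 0, 0, 30, 0, 0, 0, 0, 0, 0, 40, 0, 0, 0, 0, 0, 0, 40, 0, 0, 0, 0, 0, 0, 20, 0, 0, 0, 0]

```text
time: 16.1
position: [0.5344, 0.3846, 0.1955]
tool_rot: [0.695, 0.719, 0.003, 0.001]
ft_force: [0.2, 0.1, 0.2]
grip_width: 0.0869
```

move_arm:
  rows: [7, -32, 0, 0, 0, 0.03, 0, 7, -32, 0, 0, 0, 0.028, 0, 7, -32, 0, 0, 0, 0, 0, 7, -32, 0, 0, 0, 0, 0, 7, -32, 0, 0, 0, 0, 0, 7, -32, 0, 0, 0, 0, 0, 7, -32, 0, 0, 0, 0, 0, 7, -32, 0, 0, 0, 0, 0, 7, -32, 0, 0, 0, 0, 0, 7, -32, 0, 0, 0, 0, 0, 7, -32, 0, 0, 0, 0, 0, 0, 0, 0, 0, 0, 0, 0]

```text
time: 17.3
position: [0.6112, 0.0274, 0.1914]
tool_rot: [0.675, 0.737, 0.0, 0.002]
ft_force: [-0.8, 0.8, -0.9]
grip_width: 0.0868
```

move_arm:
  rows: [0, 0, -30, 0, 0, 0, 0, 0, 0, -30, 0, 0, 0, 0, 0, 0, -30, 0, 0, 0, 0, 0, 0, -30, 0, 0, 0, 0, 0, 0, -14, 0, 0, 0, 0, 0, 0, 0, 0, 0, 0, 0.2, 0, 0, 0, 0, 0, 0, 0.4, 0, 0, 0, 0, 0, 0, 0.5, 0, 0, 0, 0, 0, 0, 0.6, 0, 0, 0, 0, 0, 0, 0.7, 0, 0, 0, 0, 0, 0, 0.8, 0, 0, 0, 0, 0, 0, 0.8]
  grip_force: 12

```text
time: 18.5
position: [0.6097, 0.0315, 0.0568]
tool_rot: [0.674, 0.739, 0.0, 0.0]
ft_force: [-0.2, 0.1, 0.2]
grip_width: 0.039
```

move_arm:
  rows: [0, 0, 0, 0, 0, 0, 0.8, 0, 0, 0, 0, 0, 0, 0.8]

```text
time: 18.7
position: [0.6098, 0.0315, 0.0566]
tool_rot: [0.674, 0.739, 0.0, 0.0]
ft_force: [0.1, 0.4, 1.2]
grip_width: 0.0353
```

move_arm:
  rows: [0, 0, 8, 0, 0, 0, 0.8, 0, 0, 20, 0, 0, 0, 0.8, 0, 0, 35, 0, 0, 0, 0.8, 0, 0, 30, 0, 0, 0, 0.8, 2, 30, 0, 0, 0, 0, 0.8, 2, 35, 0, 0, 0, 0, 0.8, 2, 35, 0, 0, 0, 0, 0.8, 3, 35, 0, 0, 0, 0, 0.8, 3, 35, 0, 0, 0, 0, 0.8, 3, 35, 0, 0, 0, 0, 0.8, 3, 35, 0, 0, 0, 0, 0.8, 2, 35, 0, 0, 0, 0, 0.8]

```text
time: 19.9
position: [0.6292, 0.3079, 0.1495]
tool_rot: [0.674, 0.739, -0.0, -0.0]
ft_force: [0.5, -1.0, -0.8]
grip_width: 0.0357
```

move_arm:
  rows: [0, 12, 0, 0, 0, 0, 0.8, 0, 0, -30, 0, 0, 0, 0.8, 0, 0, -30, 0, 0, 0, 0.8, 0, 0, -25, 0, 0, 0, 0.8, 0, 0, -10, 0, 0, 0, 0.8, 0, 0, -5, 0, 0, 0, 0.8, 0, 0, -3, 0, 0, 0, 0.8, 0, 0, 0, 0, 0, 0, 0.8, 0, 0, 0, 0, 0, 0, 0.8]

```text
time: 20.8
position: [0.6305, 0.3187, 0.0478]
tool_rot: [0.674, 0.739, 0.001, 0.001]
ft_force: [-0.2, 1.1, -0.8]
grip_width: 0.0356
```

move_arm:
  rows: [0, 0, -2, 0, 0, 0, 0.8, 0, 0, -1, 0, 0, 0, 0.8, 0, 0, -0.5, 0, 0, 0, 0.8, 0, 0, 0, 0, 0, 0, 0.8]

```text
time: 21.2
position: [0.6299, 0.3187, 0.0437]
tool_rot: [0.674, 0.739, 0.0, 0.0]
ft_force: [-2.0, -0.1, 3.1]
grip_width: 0.0358
```

move_arm:
  rows: [0, 0, -0.5, 0, 0, 0, 0.8, 0, 0, 0, 0, 0, 0, 0.8]

```text
time: 21.4
position: [0.6302, 0.3187, 0.0434]
tool_rot: [0.674, 0.739, 0.001, 0.0]
ft_force: [-0.2, 0.1, 5.3]
grip_width: 0.0351
```

Contact. Release and look.

move_arm:
  rows: [0, 0, 0, 0, 0, 0, 0.5, 0, 0, 0, 0, 0, 0, 0.4, 0, 0, 0, 0, 0, 0, 0.2, 0, 0, 0, 0, 0, 0, 0, 0, 0, 0, 0, 0, 0, 0, 0, 0, 10, 0, 0, 0, 0, 0, 0, 30, 0, 0, 0, 0, 0, 0, 40, 0, 0, 0, 0, 0, 0, 40, 0, 0, 0, 0, 0, 0, 30, 0, 0, 0, 0]

```text
time: 22.4
position: [0.6306, 0.3189, 0.1963]
tool_rot: [0.674, 0.739, 0.002, 0.001]
ft_force: [-0.8, 0.1, -0.2]
grip_width: 0.0872
```

```bash
cat > look.py <<'E'
from meas import *
def look(tag):
    for n in ['top','side']:
        c=snap(n); P=cloud(c); ok=c['z_map']>0; a=c['color'][:,:,::-1]
        cv2.imwrite(f'pics/{n}{tag}.png', cv2.resize(a[90:390,80:560],None,fx=1.6,fy=1.6,interpolation=2))
        B=lambda x0,x1,y0,y1,z0,z1: ok&(P[...,0]>x0)&(P[...,0]<x1)&(P[...,1]>y0)&(P[...,1]<y1)&(P[...,2]>z0)&(P[...,2]<z1)
        yield n,c,P,B
def R(nm,P,m):
    m=m.astype(np.uint8)
    if m.sum()<5: print(nm,'none'); return
    Q=P[m>0]
    (cx,cy),(w,h),a=cv2.minAreaRect((Q[:,:2]*1000).astype(np.float32))
    print(nm,len(Q),'medz',np.median(Q[:,2]).round(4),'rect',np.round([cx,cy,w,h,a],1))
E
python3 - <<'E'
from look import *
for n,c,P,B in look('1'):
    print(n)
    R('tray',P,B(.56,.67,-.07,.13,.036,.05))
    R('jar',P,B(.40,.5,.25,.35,.098,.112))
    R('beaker',P,B(.49,.58,.33,.43,.098,.112))
    R('bottle',P,B(.6,.66,.28,.35,.085,.1))
    col=c['color'].astype(int);r,g,b=col[...,0],col[...,1],col[...,2]
    R('white',P,B(.45,.56,.02,.13,.014,.025)&(r>120)&(b>120))
    R('terra',P,B(.45,.57,-.08,.03,.014,.025)&(r>90)&(b<80)&(r-b>30))
    for k in ('tray_twin','tray'):
        for d in robot.spot_point(n,k)[:1]: print(k,world(c,*d['at'],z=.012),d['conf'])
print(robot.get_obs()['position'])
E
```

```text
top
tray 429 medz 0.0437 rect [611.   31.8  58.7 150.2   4.9]
jar 653 medz 0.1059 rect [447.9 296.9  56.9  59.    0.2]
beaker 130 medz 0.1034 rect [523.9 381.6  41.1  54.4   5.4]
bottle 102 medz 0.0917 rect [628.6 318.   22.   22.7  71.5]
white 1108 medz 0.0178 rect [505.6  75.1  79.2  79.1   2.4]
terra 1114 medz 0.0181 rect [508.7 -18.   79.5  79.4   2.3]
tray_twin [0.6059 0.1081 0.012 ] 0.88
tray [0.6121 0.0311 0.012 ] 0.85
side
tray 439 medz 0.0429 rect [613.8  32.2  62.9 154.2   4.7]
jar 229 medz 0.1064 rect [448.8 296.7  63.6  57.3  48.4]
beaker 102 medz 0.1027 rect [532.1 384.6  55.9  59.1  17.8]
bottle 41 medz 0.0913 rect [631.3 318.4  22.9  23.1  16.2]
white 566 medz 0.0187 rect [507.5  75.3  79.6  82.8   1.4]
terra 662 medz 0.0186 rect [510.6 -17.6  79.8  81.1   2.1]
tray_twin [0.6004 0.1168 0.012 ] 0.97
tray [0.6159 0.0367 0.012 ] 0.63
[0.6285 0.3182 0.1913]
```

View pics/side1.png

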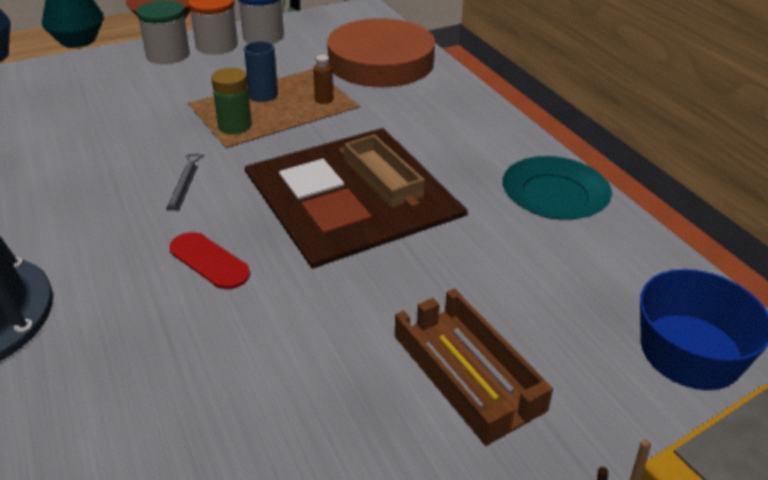

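move_arm:
  rows: [-1.7, -28.6, 0, 0, 0, 0, 0, -1.7, -28.6, 0, 0, 0, 0, 0, -1.7, -28.6, 0, 0, 0, 0, 0, -1.7, -28.6, 0, 0, 0, 0, 0, -1.7, -28.6, 0, 0, 0, 0, 0, -1.7, -28.6, 0, 0, 0, 0, 0, -1.7, -28.6, 0, 0, 0, 0, 0, -1.7, -28.6, 0, 0, 0, 0, 0, -1.7, -28.6, 0, 0, 0, 0, 0, -1.7, -28.6, 0, 0, 0, 0, 0, 0, 0, 0, 0, 0, 0, 0, 0, 0, 0, 0, 0, 0, 0]

```text
time: 23.9
position: [0.6117, 0.0322, 0.191]
tool_rot: [0.674, 0.738, -0.001, -0.001]
ft_force: [-0.0, -0.6, -0.1]
grip_width: 0.0872
```

move_arm:
  rows: [0, 0, -40, 0, 0, 0, 0, 0, 0, -40, 0, 0, 0, 0, 0, 0, -40, 0, 0, 0, 0, 0, 0, -25, 0, 0, 0, 0, 0, 0, -15, 0, 0, 0, 0, 0, 0, 0, 0, 0, 0, 0, 0, 0, 0, 0, 0, 0, 0]

```text
time: 24.6
position: [0.6131, 0.0332, 0.0328]
tool_rot: [0.674, 0.739, 0.0, 0.0]
ft_force: [0.9, -0.2, -0.3]
grip_width: 0.0869
```

move_arm:
  rows: [0, 0, -8, 0, 0, 0, 0, 0, 0, -5, 0, 0, 0, 0, 0, 0, 0, 0, 0, 0, 0.2, 0, 0, 0, 0, 0, 0, 0.4, 0, 0, 0, 0, 0, 0, 0.5, 0, 0, 0, 0, 0, 0, 0.6, 0, 0, 0, 0, 0, 0, 0.6, 0, 0, 0, 0, 0, 0, 0.6, 0, 0, 0, 0, 0, 0, 0.6]
  grip_force: 30

```text
time: 25.5
position: [0.6128, 0.0325, 0.0197]
tool_rot: [0.674, 0.739, 0.0, 0.0]
ft_force: [-0.7, -1.2, 2.1]
grip_width: 0.058
```

move_arm:
  rows: [0, 0, 5, 0, 0, 0, 0.8, 0, 0, 15, 0, 0, 0, 0.8, 0, 0, 30, 0, 0, 0, 0.8, 0, 0, 30, 0, 0, 0, 0.8, 0, 0, 20, 0, 0, 0, 0.8, 0, 0, 0, 0, 0, 0, 0.8]

```text
time: 26.1
position: [0.6151, 0.0324, 0.1236]
tool_rot: [0.674, 0.739, 0.002, 0.003]
ft_force: [1.4, 0.6, -1.2]
grip_width: 0.0578
```

move_arm:
  rows: [-3.6, -17.7, 0, 0, 0, -0.1426, 0.8, -3.6, -17.7, 0, 0, 0, -0.1426, 0.8, -3.6, -17.7, 0, 0, 0, -0.1426, 0.8, -3.6, -17.7, 0, 0, 0, -0.1426, 0.8, -3.6, -17.7, 0, 0, 0, -0.1426, 0.8, -3.6, -17.7, 0, 0, 0, -0.1426, 0.8, -3.6, -17.7, 0, 0, 0, -0.1426, 0.8, -3.6, -17.7, 0, 0, 0, -0.1426, 0.8, -3.6, -17.7, 0, 0, 0, -0.1426, 0.8, -3.6, -17.7, 0, 0, 0, -0.1426, 0.8, -3.6, -17.7, 0, 0, 0, -0.1426, 0.8]

```text
time: 27.2
position: [0.5719, -0.1624, 0.1184]
tool_rot: [0.999, 0.044, -0.001, -0.001]
ft_force: [0.9, -0.2, -2.2]
grip_width: 0.0578
```

move_arm:
  rows: [-3.6, -17.7, 0, 0, 0, -0.1426, 0.8, -3.6, -17.7, 0, 0, 0, -0.1426, 0.8, -3.6, -17.7, 0, 0, 0, -0.1426, 0.8, -3.6, -17.7, 0, 0, 0, -0.1426, 0.8, -3.6, -17.7, 0, 0, 0, -0.1426, 0.8, -3.6, -17.7, 0, 0, 0, -0.1426, 0.8, -3.6, -17.7, 0, 0, 0, -0.1426, 0.8, -3.6, -17.7, 0, 0, 0, -0.1426, 0.8, -3.6, -17.7, 0, 0, 0, -0.1426, 0.8, -3.6, -17.7, 0, 0, 0, -0.1426, 0.8, -3.6, -17.7, 0, 0, 0, -0.1426, 0.8, 0, 0, 0, 0, 0, 0, 0.8]

```text
time: 28.4
position: [0.5325, -0.359, 0.1185]
tool_rot: [0.739, -0.673, -0.0, 0.0]
ft_force: [0.4, 0.2, -1.6]
grip_width: 0.0577
```

```bash
python3 - <<'E'
from look import *
for n,c,P,B in look('2'):
    print(n)
    R('tray',P,B(.45,.62,-.50,-.22,.128,.15))
    R('tray-',P,B(.45,.62,-.50,-.22,.11,.15))
    R('lower',P,B(.45,.62,-.50,-.22,.03,.045))
o=robot.get_obs();print(o['position'],o['tool_rot'],o['q'])
E
```

```text
top
tray 348 medz 0.1421 rect [ 528.  -339.9   73.5  117.2   12. ]
tray- 1264 medz 0.1171 rect [ 526.  -330.2   74.4  136.2   12.7]
lower 429 medz 0.0399 rect [ 532.7 -358.    90.1  187.     5.3]
side
tray 1002 medz 0.1399 rect [ 531.  -359.5   77.5  150.2   11.6]
tray- 2327 medz 0.1242 rect [ 533.2 -370.    77.5  171.6   11.6]
lower 1108 medz 0.0393 rect [ 534.2 -357.6   92.3  187.9    5.3]
[ 0.5327 -0.3561  0.1185] [ 0.7409 -0.6716 -0.0012 -0.0003] [-0.7637  0.6731  1.4773  0.0006  0.9936  2.2795]
```

View pics/side2.png

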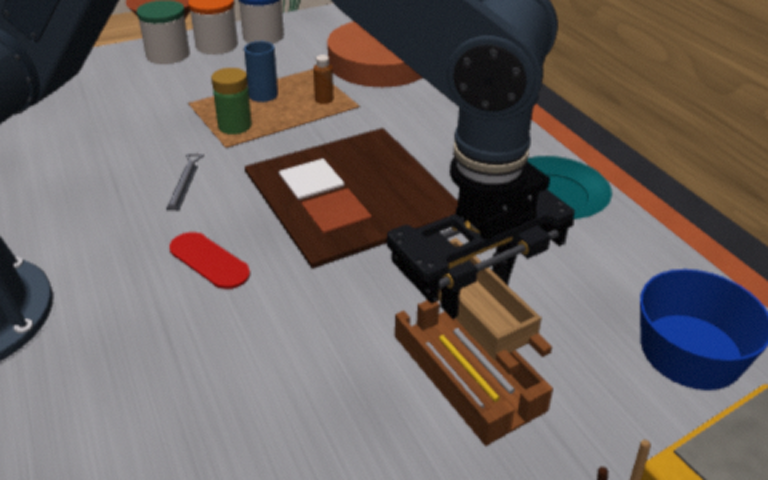

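View pics/top2.png

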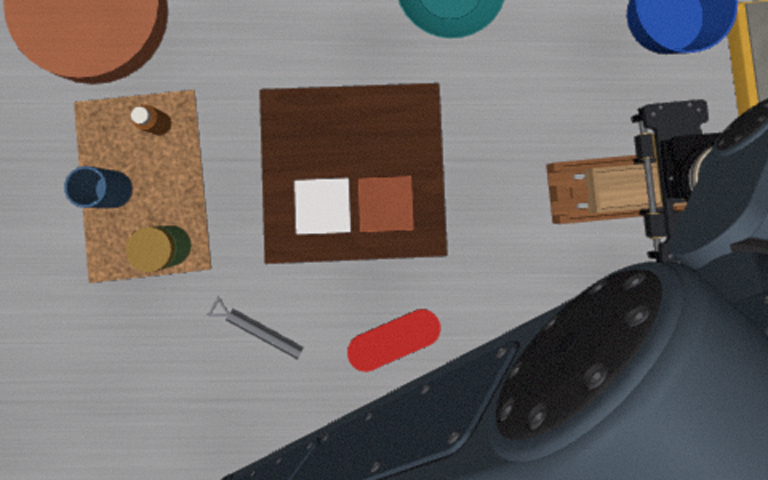

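```bash
cat > tr.py <<'E'
from look import *
def tr(tag,z0,z1,cz):
    a=np.deg2rad(5.3); ux=np.array([np.cos(a),np.sin(a)]); uy=np.array([-np.sin(a),np.cos(a)])
    for n,c,P,B in look(tag):
        col=c['color'].astype(int);r,g,b=col[...,0],col[...,1],col[...,2]
        wood=(r>80)&(r-b>30)&(g-b>12)
        Q=P[B(.45,.62,-.50,-.22,.03,.043)&(wood|(r-b>25))][:,:2]*1000
        (cx,cy),(w,h),an=cv2.minAreaRect(Q.astype(np.float32)); print(n,'lower',np.round([cx,cy,w,h,an],1))
        Q=P[B(.45,.62,-.50,-.22,z0,z1)&wood][:,:2]*1000-np.array([532.8 if n=='top' else 534.2,-358.3 if n=='top' else -357.4])
        X=Q@ux;Y=Q@uy
        print(' tray rel lower: x',np.percentile(X,[0,1,50,99,100]).round(1),'y',np.percentile(Y,[0,1,50,99,100]).round(1),len(Q))
        # edges by slices
        for lo,hi in ((-80,-60),(-60,-40),(-40,-20),(20,40),(40,60),(60,80)):
            s=(Y>lo)&(Y<hi)
            if s.sum()>8: print('   slice',lo,hi,X[s].min().round(1),X[s].max().round(1),s.sum())
        m=(B(.45,.62,-.50,-.22,z0,z1)&wood)
        v,u=np.nonzero(m); im=c['color'].copy(); im[m]=[255,0,255]
        cv2.imwrite(f'pics/{n}m{tag}.png',cv2.resize(im[150:330,340:560,::-1],None,fx=3,fy=3,interpolation=0))
E
python3 -c "
from tr import *
tr('3',.134,.15,0)
for i in range(3): print(robot.get_obs()['position'])
robot.camera('top');print(robot.get_obs()['position'])"
```

```text
top lower [ 532.5 -354.9   90.1  180.3    5.4]
 tray rel lower: x [-30.6 -30.3  -6.2  27.7  28.2] y [-39.  -35.7  56.7  78.   78.2] 295
   slice -40 -20 -30.1 -26.9 12
   slice 20 40 -30.3 27.6 49
   slice 40 60 -30.0 27.7 47
   slice 60 80 -30.1 27.6 141
side lower [ 534.2 -357.9   92.1  187.5    4.9]
 tray rel lower: x [-30.6 -30.4   5.2  28.1  29.7] y [-73.2 -72.8 -50.   76.2  78.4] 456
   slice -80 -60 -30.6 27.6 191
   slice -60 -40 -30.6 27.7 69
   slice -40 -20 -30.6 28.0 68
   slice 20 40 22.0 27.4 14
   slice 60 80 19.2 28.2 22
[ 0.533  -0.3554  0.1188]
[ 0.533  -0.3554  0.1188]
[ 0.533  -0.3554  0.1188]
[ 0.5332 -0.3554  0.119 ]
```

View pics/sidem3.png

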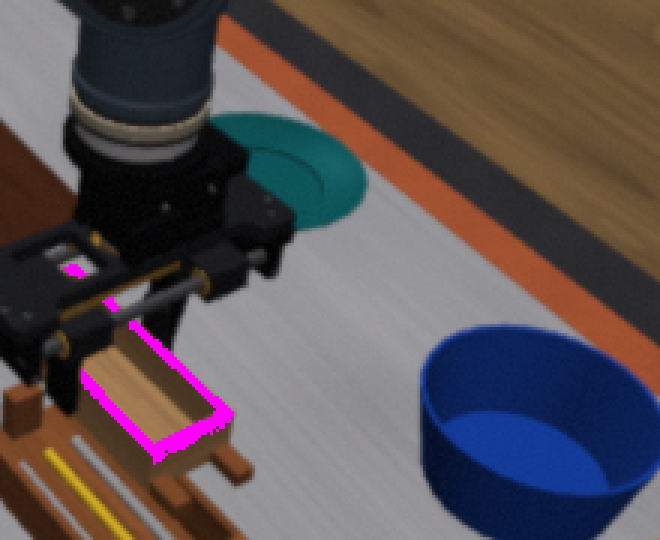

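move_arm:
  rows: [1.5, -2.3, 0, 0, 0, 0, 0.8, 0, 0, -10, 0, 0, 0, 0.8, 0, 0, -20, 0, 0, 0, 0.8, 0, 0, -15, 0, 0, 0, 0.8, 0, 0, -8, 0, 0, 0, 0.8, 0, 0, 0, 0, 0, 0, 0.8, 0, 0, 0, 0, 0, 0, 0.8, 0, 0, 0, 0, 0, 0, 0.8]

```text
time: 29.45
position: [0.5354, -0.3597, 0.0672]
tool_rot: [0.74, -0.672, 0.001, 0.0]
ft_force: [0.2, 0.5, -1.6]
grip_width: 0.058
```

```bash
python3 -c "
from tr import *
tr('4',.084,.1,0)
print(robot.get_obs()['position'])"
```

```text
top lower [ 528.7 -316.    90.   101.7    5.4]
 tray rel lower: x [-27.8 -27.7  -0.6  30.   30.1] y [-33.1 -27.6  53.   74.3  75.1] 245
   slice 20 40 -27.8 29.6 39
   slice 40 60 -27.6 30.1 42
   slice 60 80 -27.8 30.1 110
side lower [ 533.2 -357.3   90.8  188.2    5.4]
 tray rel lower: x [-29.2 -28.5   8.5  29.6  30. ] y [-77.4 -76.8 -51.1  71.8  73. ] 437
   slice -80 -60 -29.2 29.3 188
   slice -60 -40 -28.4 29.9 65
   slice -40 -20 -29.2 29.9 71
   slice 20 40 24.7 28.8 14
   slice 60 80 16.3 30.0 32
[ 0.5354 -0.3596  0.0673]
```

move_arm:
  rows: [-0.8, 1.3, -4, 0, 0, 0, 0.8, 0, 0, -6, 0, 0, 0, 0.8, 0, 0, -4, 0, 0, 0, 0.8, 0, 0, -2, 0, 0, 0, 0.8, 0, 0, 0, 0, 0, 0, 0.8, 0, 0, 0, 0, 0, 0, 0.8]

```text
time: 30.15
position: [0.5341, -0.3579, 0.0503]
tool_rot: [0.74, -0.672, -0.0, -0.0]
ft_force: [-0.1, 0.5, -1.8]
grip_width: 0.0578
```

```bash
python3 -c "
from tr import *
tr('5',.068,.1,0)
print(robot.get_obs()['position'])"
```

```text
top lower [ 528.2 -309.7   90.    89.4    5.5]
 tray rel lower: x [-28.9 -28.8   2.7  28.9  29.1] y [-5.7 -4.7 56.3 76.3 76.6] 211
   slice 20 40 -28.8 28.3 42
   slice 40 60 -28.8 28.9 41
   slice 60 80 -28.9 29.0 99
side lower [ 534.1 -359.3   91.8  187.6    5.2]
 tray rel lower: x [-30.3 -29.6   8.8  28.4  28.9] y [-75.6 -75.2 -50.   72.5  75. ] 435
   slice -80 -60 -29.6 28.9 178
   slice -60 -40 -29.3 28.7 71
   slice -40 -20 -30.0 28.1 69
   slice 20 40 24.4 28.4 13
   slice 60 80 14.4 28.4 34
[ 0.5342 -0.358   0.0506]
```

Well centred (x ≈ 0, y ≈ +0.5). Lower onto the rims.

move_arm:
  rows: [0, 0, -1.5, 0, 0, 0, 0.8, 0, 0, -1, 0, 0, 0, 0.8, 0, 0, 0, 0, 0, 0, 0.8, 0, 0, 0, 0, 0, 0, 0.8]

```text
time: 30.65
position: [0.534, -0.3578, 0.0479]
tool_rot: [0.74, -0.672, -0.0, -0.0]
ft_force: [-0.2, -0.2, -1.3]
grip_width: 0.0576
```

move_arm:
  rows: [0, 0, -0.5, 0, 0, 0, 0.8, 0, 0, 0, 0, 0, 0, 0.8]

```text
time: 30.85
position: [0.5342, -0.3579, 0.0477]
tool_rot: [0.74, -0.672, 0.0, -0.0]
ft_force: [-0.9, -0.5, 1.3]
grip_width: 0.058
```

move_arm:
  rows: [0, 0, -0.3, 0, 0, 0, 0.8, 0, 0, 0, 0, 0, 0, 0.4, 0, 0, 0, 0, 0, 0, 0.3, 0, 0, 0, 0, 0, 0, 0.1, 0, 0, 0, 0, 0, 0, 0, 0, 0, 0, 0, 0, 0, 0, 0, 0, 10, 0, 0, 0, 0, 0, 0, 30, 0, 0, 0, 0, 0, 0, 40, 0, 0, 0, 0, 0, 0, 40, 0, 0, 0, 0, 0, 0, 30, 0, 0, 0, 0, 0, 0, 0, 0, 0, 0, 0]

```text
time: 32.05
position: [0.5368, -0.3603, 0.2036]
tool_rot: [0.74, -0.672, 0.006, 0.0]
ft_force: [0.4, 0.1, 1.1]
grip_width: 0.0865
```

```bash
python3 -c "
from tr import *
tr('6',.062,.08,0)
for n in ['top','side']:
  c=snap(n); P=cloud(c); ok=c['z_map']>0
  B=lambda z0,z1: ok&(P[...,0]>.45)&(P[...,0]<.62)&(P[...,1]>-.5)&(P[...,1]<-.22)&(P[...,2]>z0)&(P[...,2]<z1)
  R(n+' tray',P,B(.062,.08))
print(robot.get_obs()['position'])"
```

```text
top lower [ 532.5 -355.8   90.1  190.1    5.4]
 tray rel lower: x [-29.  -28.9   0.3  28.9  29.1] y [-76.3 -74.1  -2.1  76.   76.3] 486
   slice -80 -60 -29.0 28.4 126
   slice -60 -40 -29.0 28.9 40
   slice -40 -20 -29.0 29.0 39
   slice 20 40 -28.9 28.6 42
   slice 40 60 -28.7 28.9 39
   slice 60 80 -28.9 28.9 115
side lower [ 533.9 -359.3   92.   190.6    5.4]
 tray rel lower: x [-30.4 -29.6  -6.4  29.   29.7] y [-74.9 -74.5 -10.6  75.1  76.5] 634
   slice -80 -60 -30.4 29.3 149
   slice -60 -40 -29.9 28.7 74
   slice -40 -20 -29.6 29.5 66
   slice 20 40 -29.7 29.0 58
   slice 40 60 -29.4 28.6 55
   slice 60 80 -29.2 28.4 111
top tray 433 medz 0.0714 rect [ 532.6 -355.6   58.1  148.2    5.2]
side tray 1007 medz 0.0706 rect [ 534.  -357.2   60.8  152.8    5.2]
[ 0.5332 -0.357   0.1959]
```

View pics/side6.png

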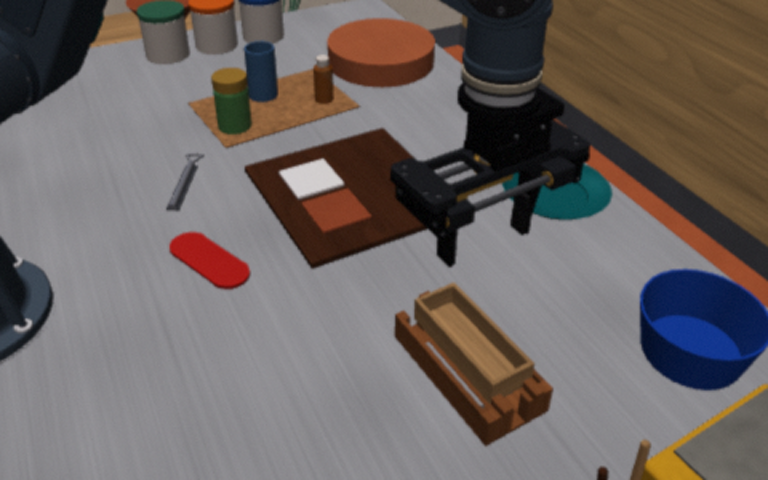

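move_arm:
  rows: [-3.8, 29.8, 0, 0, 0, 0.14, 0, -3.8, 29.8, 0, 0, 0, 0.14, 0, -3.8, 29.8, 0, 0, 0, 0.14, 0, -3.8, 29.8, 0, 0, 0, 0.14, 0, -3.8, 29.8, 0, 0, 0, 0.14, 0, -3.8, 29.8, 0, 0, 0, 0.14, 0, -3.8, 29.8, 0, 0, 0, 0.14, 0, -3.8, 29.8, 0, 0, 0, 0.14, 0, -3.8, 29.8, 0, 0, 0, 0.14, 0, -3.8, 29.8, 0, 0, 0, 0.14, 0, -3.8, 29.8, 0, 0, 0, 0.14, 0]

```text
time: 33.35
position: [0.4908, -0.0286, 0.1956]
tool_rot: [0.999, 0.036, -0.002, -0.001]
ft_force: [-0.1, 0.4, 0.5]
grip_width: 0.0867
```

move_arm:
  rows: [-3.8, 29.8, 0, 0, 0, 0.14, 0, -3.8, 29.8, 0, 0, 0, 0.14, 0, -3.8, 29.8, 0, 0, 0, 0.14, 0, -3.8, 29.8, 0, 0, 0, 0.14, 0, -3.8, 29.8, 0, 0, 0, 0.14, 0, -3.8, 29.8, 0, 0, 0, 0.14, 0, -3.8, 29.8, 0, 0, 0, 0.14, 0, -3.8, 29.8, 0, 0, 0, 0.14, 0, -3.8, 29.8, 0, 0, 0, 0.14, 0, -3.8, 29.8, 0, 0, 0, 0.14, 0, -3.8, 29.8, 0, 0, 0, 0.14, 0, 0, 0, 0, 0, 0, 0, 0]

```text
time: 34.55
position: [0.449, 0.3003, 0.1955]
tool_rot: [0.693, 0.721, -0.001, -0.001]
ft_force: [0.4, -0.5, 0.1]
grip_width: 0.0869
```

move_arm:
  rows: [0, 0, 0, 0, 0, 0, 0, 0, 0, 0, 0, 0, 0, 0]

```text
time: 34.75
position: [0.4499, 0.2968, 0.1961]
tool_rot: [0.695, 0.719, -0.001, -0.0]
ft_force: [-0.5, 0.0, -0.4]
grip_width: 0.0871
```

move_arm:
  rows: [0, 1, -30, 0, 0, 0, 0, 0, 0, -30, 0, 0, 0, 0, 0, 0, -30, 0, 0, 0, 0, 0, 0, -25, 0, 0, 0, 0, 0, 0, -20, 0, 0, 0, 0, 0, 0, -10, 0, 0, 0, 0, 0, 0, 0, 0, 0, 0, 0, 0, 0, 0, 0, 0, 0, 0]

```text
time: 35.55
position: [0.4511, 0.2984, 0.0526]
tool_rot: [0.695, 0.719, 0.0, 0.0]
ft_force: [-0.6, 0.1, -0.1]
grip_width: 0.0872
```

move_arm:
  rows: [-1, 0.2, -2, 0, 0, 0, 0.1, 0, 0, 0, 0, 0, 0, 0.2, 0, 0, 0, 0, 0, 0, 0.3, 0, 0, 0, 0, 0, 0, 0.4, 0, 0, 0, 0, 0, 0, 0.5, 0, 0, 0, 0, 0, 0, 0.6, 0, 0, 0, 0, 0, 0, 0.7, 0, 0, 0, 0, 0, 0, 0.8]
  grip_force: 20

```text
time: 36.35
position: [0.4498, 0.2991, 0.0505]
tool_rot: [0.695, 0.719, 0.0, 0.0]
ft_force: [-0.4, 0.4, 5.2]
grip_width: 0.0595
```

move_arm:
  rows: [0, 0, 8, 0, 0, 0, 0.8, 0, 0, 20, 0, 0, 0, 0.8, 0, 0, 30, 0, 0, 0, 0.8, 0, 0, 22, 0, 0, 0, 0.8, 7.2, -27.8, 0, 0, 0, 0, 0.8, 7.2, -27.8, 0, 0, 0, 0, 0.8, 7.2, -27.8, 0, 0, 0, 0, 0.8, 7.2, -27.8, 0, 0, 0, 0, 0.8, 7.2, -27.8, 0, 0, 0, 0, 0.8, 7.2, -27.8, 0, 0, 0, 0, 0.8, 7.2, -27.8, 0, 0, 0, 0, 0.8, 7.2, -27.8, 0, 0, 0, 0, 0.8]

```text
time: 37.55
position: [0.5061, 0.0755, 0.1296]
tool_rot: [0.695, 0.719, -0.001, -0.001]
ft_force: [0.0, -0.1, -4.2]
grip_width: 0.06
```

move_arm:
  rows: [0, 0, 0, 0, 0, 0, 0.8, 0, 0, -20, 0, 0, 0, 0.8, 0, 0, -20, 0, 0, 0, 0.8, 0, 0, -12, 0, 0, 0, 0.8, 0, 0, -8, 0, 0, 0, 0.8, 0, 0, 0, 0, 0, 0, 0.8, 0, 0, 0, 0, 0, 0, 0.8, 0, 0, 0, 0, 0, 0, 0.8]

```text
time: 38.35
position: [0.5077, 0.0767, 0.0708]
tool_rot: [0.695, 0.719, 0.0, 0.001]
ft_force: [-0.3, -0.4, -2.9]
grip_width: 0.0596
```

move_arm:
  rows: [0, 0, -3, 0, 0, 0, 0.8, 0, 0, -2, 0, 0, 0, 0.8, 0, 0, -1, 0, 0, 0, 0.8, 0, 0, 0, 0, 0, 0, 0.8]

```text
time: 38.75
position: [0.5071, 0.0765, 0.0646]
tool_rot: [0.695, 0.719, 0.0, 0.0]
ft_force: [-0.7, 0.4, 0.9]
grip_width: 0.0596
```

move_arm:
  rows: [0, 0, -0.5, 0, 0, 0, 0.8, 0, 0, 0, 0, 0, 0, 0.8]

```text
time: 38.95
position: [0.5071, 0.0765, 0.0645]
tool_rot: [0.695, 0.719, 0.0, 0.0]
ft_force: [-1.8, -0.8, 6.2]
grip_width: 0.0598
```

Release, rise, head to beaker (533, 384) while viewing.

move_arm:
  rows: [0, 0, 0, 0, 0, 0, 0.3, 0, 0, 0, 0, 0, 0, 0.2, 0, 0, 0, 0, 0, 0, 0.0, 0, 0, 0, 0, 0, 0, 0, 0, 0, 0, 0, 0, 0, 0, 0, 0, 10, 0, 0, 0, 0, 0, 0, 30, 0, 0, 0, 0, 0, 0, 40, 0, 0, 0, 0, 0, 0, 40, 0, 0, 0, 0, 0, 0, 10, 0, 0, 0, 0]

```text
time: 39.95
position: [0.5098, 0.0765, 0.1984]
tool_rot: [0.695, 0.719, 0.003, 0.004]
ft_force: [-0.1, -1.3, -0.2]
grip_width: 0.087
```

move_arm:
  rows: [2.6, 30.6, 0, 0, 0, 0, 0, 2.6, 30.6, 0, 0, 0, 0, 0, 2.6, 30.6, 0, 0, 0, 0, 0, 2.6, 30.6, 0, 0, 0, 0, 0, 2.6, 30.6, 0, 0, 0, 0, 0, 2.6, 30.6, 0, 0, 0, 0, 0, 2.6, 30.6, 0, 0, 0, 0, 0, 2.6, 30.6, 0, 0, 0, 0, 0, 2.6, 30.6, 0, 0, 0, 0, 0, 2.6, 30.6, 0, 0, 0, 0, 0, 0, 0, 0, 0, 0, 0, 0, 0, 0, 0, 0, 0, 0, 0]

```text
time: 41.15
position: [0.5322, 0.3826, 0.1929]
tool_rot: [0.694, 0.72, -0.001, -0.0]
ft_force: [-0.4, 0.2, 1.0]
grip_width: 0.0871
```

```bash
cat > jt.py <<'E'
from look import *
def jt(tag):
  for n,c,P,B in look(tag):
    print(n)
    col=c['color'].astype(int);r,g,b=col[...,0],col[...,1],col[...,2]
    R('jar',P,B(.44,.57,.02,.13,.112,.126))
    R('beak',P,B(.44,.57,-.07,.02,.107,.126))
    R('white',P,B(.45,.56,.02,.13,.014,.025)&(r>120)&(b>120))
    R('terra',P,B(.45,.57,-.08,.03,.014,.025)&(r>90)&(b<80)&(r-b>30))
  print(robot.get_obs()['position'])
E
python3 -c "
from jt import *
jt('7')"
```

```text
top
jar 631 medz 0.1198 rect [505.8  75.8  58.2  57.7  45.4]
beak none
white 457 medz 0.018 rect [505.6  75.   79.2  78.9   2.3]
terra 1107 medz 0.018 rect [508.8 -18.   79.2  79.2   2.4]
side
jar 313 medz 0.1201 rect [506.6  74.5  60.2  58.4  57.5]
beak none
white 241 medz 0.0187 rect [506.3  74.9  78.3  80.8   2.6]
terra 659 medz 0.0185 rect [509.3 -18.8  79.8  81.1   3. ]
[0.5325 0.3814 0.1932]
```

move_arm:
  rows: [0, 2, -30, 0, 0, 0, 0, 0, 0, -30, 0, 0, 0, 0, 0, 0, -30, 0, 0, 0, 0, 0, 0, -25, 0, 0, 0, 0, 0, 0, -18, 0, 0, 0, 0, 0, 0, -8, 0, 0, 0, 0, 0, 0, 0, 0, 0, 0, 0, 0, 0, 0, 0, 0, 0, 0]

```text
time: 42.05
position: [0.5338, 0.3843, 0.0535]
tool_rot: [0.695, 0.719, 0.001, 0.0]
ft_force: [0.5, 0.4, 0.4]
grip_width: 0.0868
```

move_arm:
  rows: [0, 0, 0, 0, 0, 0, 0.1, 0, 0, 0, 0, 0, 0, 0.2, 0, 0, 0, 0, 0, 0, 0.3, 0, 0, 0, 0, 0, 0, 0.4, 0, 0, 0, 0, 0, 0, 0.5, 0, 0, 0, 0, 0, 0, 0.6, 0, 0, 0, 0, 0, 0, 0.7, 0, 0, 0, 0, 0, 0, 0.8]

```text
time: 42.85
position: [0.533, 0.3846, 0.0529]
tool_rot: [0.695, 0.719, 0.0, -0.0]
ft_force: [-1.1, 0.9, 3.2]
grip_width: 0.055
```

move_arm:
  rows: [0, 0, 8, 0, 0, 0, 0.8, 0, 0, 22, 0, 0, 0, 0.8, 0, 0, 40, 0, 0, 0, 0.8, 0, 0, 40, 0, 0, 0, 0.8, 0, 0, 40, 0, 0, 0, 0.8, -1.9, -33.4, 0, 0, 0, 0, 0.8, -1.9, -33.4, 0, 0, 0, 0, 0.8, -1.9, -33.4, 0, 0, 0, 0, 0.8, -1.9, -33.4, 0, 0, 0, 0, 0.8, -1.9, -33.4, 0, 0, 0, 0, 0.8, -1.9, -33.4, 0, 0, 0, 0, 0.8]

```text
time: 43.95
position: [0.5211, 0.1827, 0.2026]
tool_rot: [0.695, 0.719, -0.0, -0.0]
ft_force: [1.0, 0.1, -3.1]
grip_width: 0.0549
```

move_arm:
  rows: [-1.9, -33.4, 0, 0, 0, 0, 0.8, -1.9, -33.4, 0, 0, 0, 0, 0.8, -1.9, -33.4, 0, 0, 0, 0, 0.8, -1.9, -33.4, 0, 0, 0, 0, 0.8, -1.9, -33.4, 0, 0, 0, 0, 0.8, -1.9, -34, 0, 0, 0, 0, 0.8, 0, 0, 0, 0, 0, 0, 0.8, 0, 0, 0, 0, 0, 0, 0.8, 0, 0, -30, 0, 0, 0, 0.8, 0, 0, -30, 0, 0, 0, 0.8, 0, 0, -30, 0, 0, 0, 0.8, 0, 0, -20, 0, 0, 0, 0.8]

```text
time: 45.15
position: [0.5092, -0.0151, 0.0909]
tool_rot: [0.694, 0.72, -0.001, -0.001]
ft_force: [-0.6, 0.3, -1.6]
grip_width: 0.055
```

move_arm:
  rows: [0, 0, -10, 0, 0, 0, 0.8, 0, 0, -6, 0, 0, 0, 0.8, 0, 0, -4, 0, 0, 0, 0.8, 0, 0, 0, 0, 0, 0, 0.8, 0, 0, 0, 0, 0, 0, 0.8]

```text
time: 45.65
position: [0.5109, -0.0169, 0.0734]
tool_rot: [0.695, 0.719, 0.0, 0.001]
ft_force: [-0.2, -0.6, -3.2]
grip_width: 0.0552
```

move_arm:
  rows: [-0.5, 0, -3, 0, 0, 0, 0.8, 0, 0, -2, 0, 0, 0, 0.8, 0, 0, -1, 0, 0, 0, 0.8, 0, 0, 0, 0, 0, 0, 0.8]

```text
time: 46.05
position: [0.5098, -0.0169, 0.0669]
tool_rot: [0.695, 0.719, -0.0, 0.0]
ft_force: [-0.4, -0.9, 0.5]
grip_width: 0.0552
```

move_arm:
  rows: [0, 0, -0.5, 0, 0, 0, 0.8, 0, 0, 0, 0, 0, 0, 0.8]

```text
time: 46.25
position: [0.5098, -0.017, 0.0668]
tool_rot: [0.695, 0.719, -0.0, 0.0]
ft_force: [-2.3, -0.9, 4.9]
grip_width: 0.0552
```

move_arm:
  rows: [0, 0, 0, 0, 0, 0, 0.3, 0, 0, 0, 0, 0, 0, 0.2, 0, 0, 0, 0, 0, 0, 0.0, 0, 0, 0, 0, 0, 0, 0, 0, 0, 0, 0, 0, 0, 0, 0, 0, 10, 0, 0, 0, 0, 0, 0, 30, 0, 0, 0, 0, 0, 0, 40, 0, 0, 0, 0, 0, 0, 40, 0, 0, 0, 0, 0, 0, 10, 0, 0, 0, 0]

```text
time: 47.25
position: [0.5124, -0.0174, 0.201]
tool_rot: [0.695, 0.719, 0.002, 0.004]
ft_force: [1.1, -0.5, 0.3]
grip_width: 0.087
```

move_arm:
  rows: [12, 33.6, 0, 0, 0, 0, 0, 12, 33.6, 0, 0, 0, 0, 0, 12, 33.6, 0, 0, 0, 0, 0, 12, 33.6, 0, 0, 0, 0, 0, 12, 33.6, 0, 0, 0, 0, 0, 12, 33.6, 0, 0, 0, 0, 0, 12, 33.6, 0, 0, 0, 0, 0, 12, 33.6, 0, 0, 0, 0, 0, 12, 33.6, 0, 0, 0, 0, 0, 12, 33.6, 0, 0, 0, 0, 0, 0, 0, 0, 0, 0, 0, 0, 0, 0, 0, 0, 0, 0, 0]

```text
time: 48.45
position: [0.6289, 0.3195, 0.1952]
tool_rot: [0.694, 0.72, -0.001, -0.0]
ft_force: [-0.2, 0.3, -1.1]
grip_width: 0.0873
```

```bash
python3 -c "
from jt import *
jt('8')
for n in ['top','side']:
  c=snap(n); P=cloud(c)
  R('bottle',P,(P[...,0]>.59)&(P[...,0]<.67)&(P[...,1]>.27)&(P[...,1]<.36)&(P[...,2]>.083)&(P[...,2]<.1))
"
```

```text
top
jar 633 medz 0.1199 rect [505.7  75.8  58.1  57.8  45.3]
beak 153 medz 0.1174 rect [507.8 -17.8  53.8  53.8  44.8]
white 460 medz 0.0179 rect [505.5  75.1  79.3  78.9   2.6]
terra 567 medz 0.0179 rect [508.8 -18.1  79.2  79.1   2.1]
side
jar 315 medz 0.1203 rect [506.7  75.8  60.7  58.   67.2]
beak 243 medz 0.115 rect [509.8 -17.8  58.9  52.6  66.9]
white 140 medz 0.0183 rect [483.4  72.9  31.2  83.    3.1]
terra 287 medz 0.0185 rect [510.  -17.8  79.   81.9   1.9]
[0.629  0.3181 0.1956]
bottle 105 medz 0.0917 rect [628.1 317.9  21.3  22.8  19.2]
bottle 48 medz 0.0918 rect [629.6 316.9  21.9  22.2  34.4]
```

Jar and beaker are within 1 mm of their tile centres. Now the bottle.

move_arm:
  rows: [0.5, 0.3, -30, 0, 0, 0, 0, 0, 0, -30, 0, 0, 0, 0, 0, 0, -30, 0, 0, 0, 0, 0, 0, -30, 0, 0, 0, 0, 0, 0, -20, 0, 0, 0, 0, 0, 0, -9, 0, 0, 0, 0, 0, 0, 0, 0, 0, 0, 0, 0, 0, 0, 0, 0, 0, 0]

```text
time: 49.45
position: [0.6312, 0.3192, 0.0483]
tool_rot: [0.695, 0.719, 0.001, 0.0]
ft_force: [0.6, -0.1, -0.0]
grip_width: 0.087
```

move_arm:
  rows: [0, 0, -1, 0, 0, 0, 0.2, 0, 0, 0, 0, 0, 0, 0.3, 0, 0, 0, 0, 0, 0, 0.4, 0, 0, 0, 0, 0, 0, 0.5, 0, 0, 0, 0, 0, 0, 0.6, 0, 0, 0, 0, 0, 0, 0.7, 0, 0, 0, 0, 0, 0, 0.8, 0, 0, 0, 0, 0, 0, 0.8, 0, 0, 0, 0, 0, 0, 0.8]
  grip_force: 12

```text
time: 50.35
position: [0.6303, 0.3194, 0.0461]
tool_rot: [0.695, 0.719, -0.0, -0.0]
ft_force: [-0.1, 0.0, -0.5]
grip_width: 0.035
```

move_arm:
  rows: [0, 0, 8, 0, 0, 0, 0.8, 0, 0, 22, 0, 0, 0, 0.8, 0, 0, 40, 0, 0, 0, 0.8, 0, 0, 40, 0, 0, 0, 0.8, 0, 0, 14, 0, 0, 0, 0.8, -2, -20, 0, 0, 0, 0, 0.8, -4.5, -31, 0, 0, 0, 0, 0.8, -4.5, -31, 0, 0, 0, 0, 0.8, -4.5, -31, 0, 0, 0, 0, 0.8, -4.5, -31, 0, 0, 0, 0, 0.8, -4.5, -31, 0, 0, 0, 0, 0.8, -4.5, -31, 0, 0, 0, 0, 0.8]

```text
time: 51.55
position: [0.6003, 0.1123, 0.1695]
tool_rot: [0.695, 0.719, -0.001, -0.001]
ft_force: [0.8, -1.0, -0.7]
grip_width: 0.036
```

move_arm:
  rows: [-4.5, -31, 0, 0, 0, 0, 0.8, -4.5, -31, 0, 0, 0, 0, 0.8, -4.5, -31, 0, 0, 0, 0, 0.8, -4.5, -31, 0, 0, 0, 0, 0.8, -4.5, -31, 0, 0, 0, 0, 0.8, -4.5, -31, 0, 0, 0, 0, 0.8, -4.5, -31, 0, 0, 0, 0, 0.8, -4.5, -31, 0, 0, 0, 0, 0.8, -4.5, -31, 0, 0, 0, 0, 0.8, -4.5, -31, 0, 0, 0, 0, 0.8, -4.5, -31, 0, 0, 0, 0, 0.8, -4.5, -31, 0, 0, 0, 0, 0.8]

```text
time: 52.75
position: [0.5464, -0.2594, 0.1695]
tool_rot: [0.695, 0.719, -0.0, -0.001]
ft_force: [0.7, 0.3, -0.2]
grip_width: 0.0355
```

move_arm:
  rows: [-4.5, -31, 0, 0, 0, 0, 0.8, -4.5, -31, 0, 0, 0, 0, 0.8, -4, -31, 0, 0, 0, 0, 0.8, 0, -5.4, 0, 0, 0, 0, 0.8, 0, 0, 0, 0, 0, 0, 0.8, 0, 0, 0, 0, 0, 0, 0.8, 0, 0, 0, 0, 0, 0, 0.8]

```text
time: 53.45
position: [0.5342, -0.3552, 0.1699]
tool_rot: [0.694, 0.72, 0.0, -0.001]
ft_force: [0.0, 0.1, -0.2]
grip_width: 0.0351
```

move_arm:
  rows: [0, -1.5, -20, 0, 0, 0, 0.8, 0, 0, -25, 0, 0, 0, 0.8, 0, 0, -15, 0, 0, 0, 0.8, 0, 0, -8, 0, 0, 0, 0.8, 0, 0, -4, 0, 0, 0, 0.8, 0, 0, 0, 0, 0, 0, 0.8, 0, 0, 0, 0, 0, 0, 0.8]

```text
time: 54.15
position: [0.5349, -0.3589, 0.099]
tool_rot: [0.695, 0.719, -0.0, 0.001]
ft_force: [-0.2, -0.2, -0.6]
grip_width: 0.0357
```

```bash
python3 -c "
from look import *
for n,c,P,B in look('9'): 
    R('tray',P,B(.45,.62,-.5,-.22,.062,.08)); a=c['color'][:,:,::-1]
    cv2.imwrite('pics/%sz9.png'%n,cv2.resize(a[150:330,340:560],None,fx=3,fy=3,interpolation=2))
print(robot.get_obs()['position'])
"
```

```text
tray 290 medz 0.0716 rect [ 529.4 -321.4   58.1   78.6    5.2]
tray 825 medz 0.0704 rect [ 533.8 -356.7   60.2  152.3    5.3]
[ 0.5348 -0.359   0.0991]
```

View pics/sidez9.png

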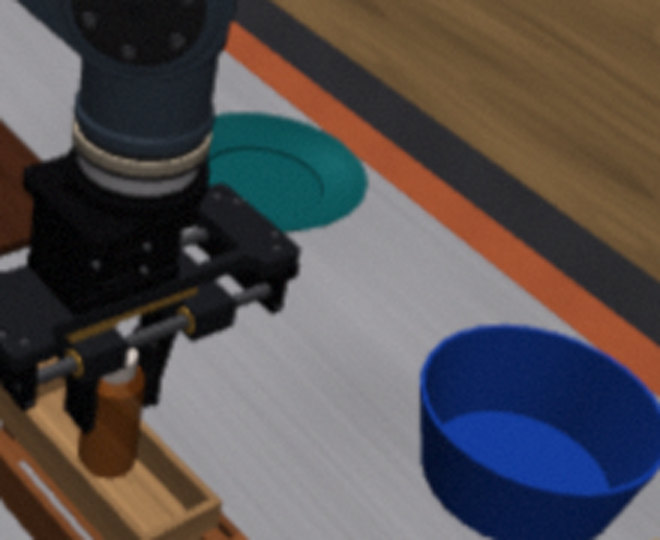

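```bash
cat > cyl.py <<'E'
from look import *
from scipy.optimize import least_squares
def cyl(c,P,B,z0,z1):
    col=c['color'].astype(int);r,g,b=col[...,0],col[...,1],col[...,2]
    m=B(.48,.59,-.42,-.30,z0,z1)&(r-b>40)&(r-g>25)
    Q=P[m][:,:2]*1000
    if len(Q)<10: print('few',len(Q)); return
    s=least_squares(lambda p:np.hypot(Q[:,0]-p[0],Q[:,1]-p[1])-18,[534,-357],loss='soft_l1')
    print('bottle',len(Q),s.x.round(1),np.abs(s.fun).mean().round(2))
E
python3 -c "
from cyl import *
for n,c,P,B in look('10'):
    R('tray'+n,P,B(.45,.62,-.5,-.22,.066,.076)); cyl(c,P,B,.078,.115)
"
```

```text
traytop 253 medz 0.0719 rect [ 529.4 -322.8   58.    81.4    5.5]
bottle 98 [ 533.5 -360.2] 0.41
trayside 616 medz 0.0713 rect [ 534.2 -357.2   60.5  152.5    4.9]
bottle 208 [ 535.3 -358.1] 0.77
```

move_arm:
  rows: [-0.8, 1.4, -5, 0, 0, 0, 0.8, 0, 0, -3, 0, 0, 0, 0.8, 0, 0, -1.5, 0, 0, 0, 0.8, 0, 0, -1, 0, 0, 0, 0.8, 0, 0, 0, 0, 0, 0, 0.8]

```text
time: 54.85
position: [0.5334, -0.357, 0.0873]
tool_rot: [0.695, 0.719, 0.0, -0.0]
ft_force: [-0.3, -0.2, -0.9]
grip_width: 0.0354
```

move_arm:
  rows: [0, 0, -0.8, 0, 0, 0, 0.8, 0, 0, 0, 0, 0, 0, 0.8]

```text
time: 55.05
position: [0.5336, -0.3572, 0.087]
tool_rot: [0.695, 0.719, -0.0, 0.0]
ft_force: [0.0, 0.1, -0.4]
grip_width: 0.0352
```

move_arm:
  rows: [0, 0, -0.5, 0, 0, 0, 0.8, 0, 0, 0, 0, 0, 0, 0.8]

```text
time: 55.25
position: [0.5337, -0.3572, 0.087]
tool_rot: [0.695, 0.719, -0.0, 0.0]
ft_force: [-0.7, -0.0, 3.8]
grip_width: 0.0358
```

Contact. Release and retreat.

move_arm:
  rows: [0, 0, 0, 0, 0, 0, 0.5, 0, 0, 0, 0, 0, 0, 0.4, 0, 0, 0, 0, 0, 0, 0.2, 0, 0, 0, 0, 0, 0, 0, 0, 0, 0, 0, 0, 0, 0, 0, 0, 10, 0, 0, 0, 0, 0, 0, 30, 0, 0, 0, 0, 0, 0, 40, 0, 0, 0, 0, 0, 0, 40, 0, 0, 0, 0, 0, 0, 30, 0, 0, 0, 0]

```text
time: 56.25
position: [0.5341, -0.3576, 0.24]
tool_rot: [0.695, 0.719, 0.0, 0.002]
ft_force: [0.6, -0.7, -0.6]
grip_width: 0.0868
```

move_arm:
  rows: [-5, 25, 0, 0, 0, 0, 0, -5, 25, 0, 0, 0, 0, 0, -5, 25, 0, 0, 0, 0, 0, -5, 25, 0, 0, 0, 0, 0, -5, 25, 0, 0, 0, 0, 0, -5, 25, 0, 0, 0, 0, 0, -5, 25, 0, 0, 0, 0, 0, -5, 25, 0, 0, 0, 0, 0, 0, 0, 0, 0, 0, 0, 0, 0, 0, 0, 0, 0, 0, 0]

```text
time: 57.25
position: [0.4939, -0.1572, 0.2372]
tool_rot: [0.694, 0.72, 0.0, 0.001]
ft_force: [0.1, 0.2, 0.2]
grip_width: 0.0872
```

```bash
python3 -c "
from cyl import *
for n,c,P,B in look('11'):
    print(n);R('tray',P,B(.45,.62,-.5,-.22,.066,.076)); cyl(c,P,B,.078,.112)
    R('cap',P,B(.5,.57,-.4,-.32,.125,.14)); R('lower',P,B(.45,.62,-.5,-.22,.032,.044))
from jt import *
jt('12')
"
```

```text
top
tray 99 medz 0.0717 rect [ 559.3 -411.5   63.6   29.6   60.6]
few 0
cap none
lower 134 medz 0.0402 rect [ 562.2 -408.6   40.5   83.9    5.4]
side
tray 774 medz 0.0715 rect [ 533.7 -356.8   60.5  153.7    5. ]
bottle 208 [ 534.5 -356.5] 0.79
cap 141 medz 0.1324 rect [ 533.6 -357.5   23.    22.8   25.2]
lower 896 medz 0.0399 rect [ 533.8 -358.1   92.4  192.3    5.6]
top
jar 634 medz 0.12 rect [505.9  76.   58.4  57.8  45.2]
beak 151 medz 0.1179 rect [507.8 -17.8  53.7  53.7  45. ]
white 467 medz 0.018 rect [505.7  75.   79.2  78.9   2.4]
terra 574 medz 0.0179 rect [508.7 -18.3  79.7  79.6   2.6]
side
jar 266 medz 0.1202 rect [502.2  77.8  61.5  48.6  67.7]
beak 232 medz 0.1139 rect [509.4 -18.4  58.1  52.6  65.8]
white 146 medz 0.0185 rect [483.   74.4  32.1  82.6   4.9]
terra 307 medz 0.0183 rect [510.  -18.1  79.3  81.2   2.1]
[ 0.494  -0.1582  0.2366]
```

View pics/side11.png

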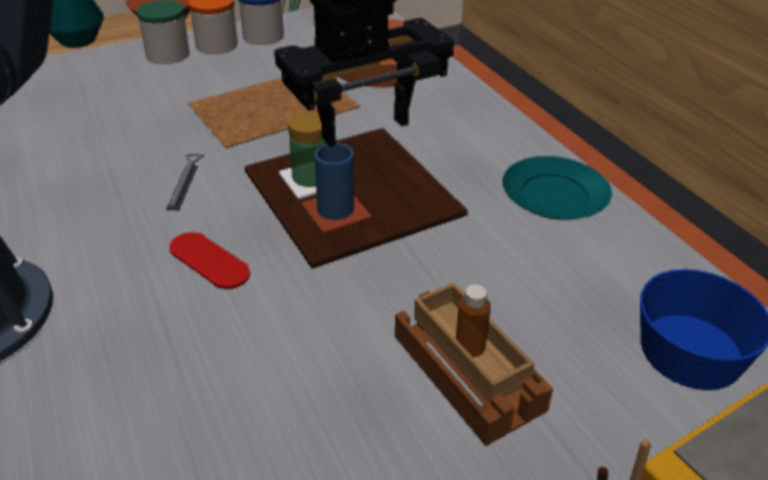

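View pics/top11.png

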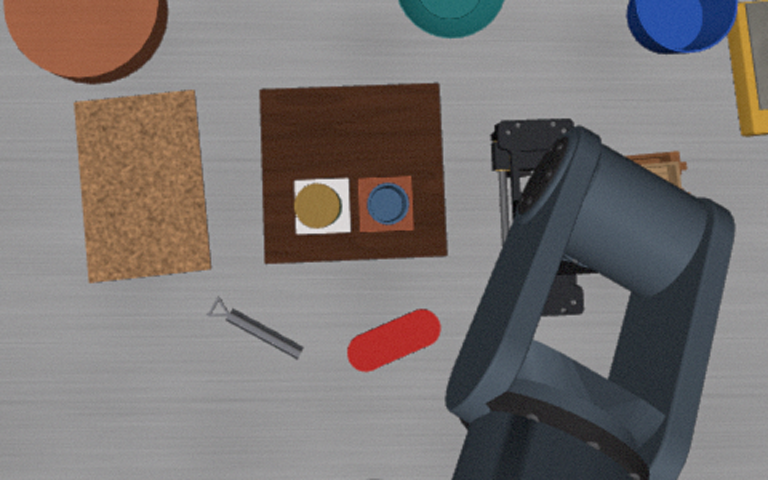

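```bash
python3 -c "
from rig import robot
print(robot.hand_in(), robot.get_obs()['time'])"
```

```text
the job is handed in; nothing more can be done
the job is handed in; nothing more can be done
```

I handed the job in at about 58 s of the 147 s allowed; no verdict was reported. I cleared the jar, beaker and bottle onto the mat. I then turned the narrow tray 180° and stacked it on the lower tray's end rims, and only after that put the other three back.

What my last checks showed:

| Check | Result |
|---|---|
| Tray on the lower tray | rim at about 0.0715 m (0.072 expected when its lugs rest on the rims), within about 1 mm of centre, about 0.5° or less out of line |
| Jar on its tile | within about 1 mm of centre in the top view |
| Beaker on its tile | within about 1 mm of centre in both views |
| Bottle in the tray | upright, within about 1 mm of centre in the side view |

- **Contact forces:** I set everything down slowly until I felt light contact. The readings, taken at the end of each move call, stayed below about 7 N.
- **Weaker checks:** The two cameras disagree by 1–2 mm. In the last look the arm hid the stack from the top camera, so the bottle's final position rests on the side camera alone. The side view of the jar was partly blocked then too, so its last side reading was off; earlier side views agreed with the top.

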